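# Snap the biscuit box shut

### The job

The lid lies on the biscuit box, but its four rim flaps are still standing up. Press each flap down with the fingertips, going round the rim until all four have snapped shut and lie flat. Only press: do not pick up the box or the lid, leave the box standing where it is, do not disturb the bowl, mug, shaker and spoon beside it, and take the hand away at the end.

Things in the scene. Friction and masses are not known exactly. Their poses are not given: they have to be found in the camera images.
- food_box: the biscuit box: clear plastic food box, 124 x 174 mm over the walls (174 along its y), rim 72 mm above the worktop, about 0.6 kg full, standing loose. Origin: centre of its underside. At yaw 0 its x axis points away from the robot, y to the left.
- lid: white lid, grey beneath its flaps, laid loose in the box mouth, axes as the box's. Origin: centre of its underside, on the rim, 72 mm up. Four flaps, hinged 2.5 mm above the origin, 36 mm (front, back) or 61 mm (left, right) from the centre, reach 38 mm outwards, 12 mm past the wall; 100 mm (front, back) or 74 mm wide. Shut, a flap is level, its top 77 mm above the worktop, like the middle.
- flap_front (a joint): front flap (-x side of lid), rad: 0 flat and shut, grows as it stands up (1.3 at most); up, it stays where left. From about 0.28 down, its springy skirt rides over the box's rolled rim: push straight down, firmly (4 to 12 N), on its outer half, 22 to 30 mm out from the hinge, mid-width, until it snaps to 0 on its stop; let go sooner and it stands off again.
- flap_back (a joint): back flap (+x side of lid), rad: 0 flat and shut, grows as it stands up (1.3 at most); up, it stays where left. From about 0.28 down, its springy skirt rides over the box's rolled rim: push straight down, firmly (4 to 12 N), on its outer half, 22 to 30 mm out from the hinge, mid-width, until it snaps to 0 on its stop; let go sooner and it stands off again.
- flap_left (a joint): left flap (+y side of lid), rad: 0 flat and shut, grows as it stands up (1.3 at most); up, it stays where left. From about 0.28 down, its springy skirt rides over the box's rolled rim: push straight down, firmly (4 to 12 N), on its outer half, 22 to 30 mm out from the hinge, mid-width, until it snaps to 0 on its stop; let go sooner and it stands off again.
- flap_right (a joint): right flap (-y side of lid), rad: 0 flat and shut, grows as it stands up (1.3 at most); up, it stays where left. From about 0.28 down, its springy skirt rides over the box's rolled rim: push straight down, firmly (4 to 12 N), on its outer half, 22 to 30 mm out from the hinge, mid-width, until it snaps to 0 on its stop; let go sooner and it stands off again.
- edge_front (a point): middle of the outer top edge of the front flap, 38 mm out from its hinge; it moves with the flap (flap shut: 74 mm [front, back] or 99 mm [left, right] from the lid's centre, 77 mm above the worktop)
- edge_back (a point): middle of the outer top edge of the back flap, 38 mm out from its hinge; it moves with the flap (flap shut: 74 mm [front, back] or 99 mm [left, right] from the lid's centre, 77 mm above the worktop)
- edge_left (a point): middle of the outer top edge of the left flap, 38 mm out from its hinge; it moves with the flap (flap shut: 74 mm [front, back] or 99 mm [left, right] from the lid's centre, 77 mm above the worktop)
- edge_right (a point): middle of the outer top edge of the right flap, 38 mm out from its hinge; it moves with the flap (flap shut: 74 mm [front, back] or 99 mm [left, right] from the lid's centre, 77 mm above the worktop)
- pink_bowl: bystander: small round bowl, 137 mm wide, 52 mm high, empty, upright and light. Origin: centre of its underside.
- enamel_mug: bystander: white mug, 85 mm wide, 115 mm over the handle, 92 mm high. Origin: middle of its underside.
- salt_shaker: bystander: upright shaker, 44 mm wide, 90 mm high. Origin: centre of its underside.
- spoon: bystander: spoon lying flat, 193 mm long along its x, 41 mm wide, 14 mm high. Origin: middle of its underside.

How it is judged:
By the outcome, as a careful person would: the job done as asked, in the order asked, and still so for the second after the job is handed in, with the robot touching nothing.
It also fails if it takes over 45 s, if anything falls off the work surface, if the arm or the gripper's body presses on something with over 40 N, if the wrist force passes 120 N, or if a joint passes its speed limit or range.

### The arm

A 6-joint arm with a two-finger parallel gripper is mounted at the origin on a cart in front of the work surface, level with it; the furniture and walls round the work are solid. World frame = base frame: x ahead of the robot, y to its left, z up, the work surface at z = 0. Lengths are in mm, angles in rad, forces in N, time in s.
With the tool pointing down it reaches from about 350 to 975 mm from the base axis. Payload 7.1 kg.
Tool frame: the origin (TCP) lies at the very end of the fingers, on their centre line; the grasp point (between the pads) lies ctrl.hold_point_z behind it (ctrl.hold_point_z is the distance from the TCP to the grasp point, in mm); z points along the fingers, y is the line along which they close (so a half turn about z gives the same grasp; the last joint's range is limited). The gripper opens to 88 mm and grips with 3 to 60 N. Pads are 20 mm wide; open, the fingers measure 115 mm over their backs; the gripper's body (75 mm by 178 mm) begins 61 mm behind the grasp point.
Start: joints at [-1.279, 0.423, 1.63, -0, 1.089, -0.019], TCP at [191.155, -595.033, 222.675] pointing down, gripper open.
Joint ranges: [-3, 3], [-0.9, 2.11], [0.09, 2.58], [-1.31, 4.45], [0.11, 2.69], [-2.54, 2.54]. Speed limits (rad/s): [2.39, 2.39, 3.01, 3.14, 3.14, 3.14].

### API

Orientations are given as a rotation vector (axis times angle).
In Python, from workcell import ctrl gives the robot as it stands. The module is installed in compiled form; this text tells all that it offers.
- The arm moves only by the shell command python3 -m creep 'ROWS'. ROWS is JSON, a list of rows, each an object with "translation": the shift along the tool's x, y, z in mm, a list of three; "angular": the turn, a rotation vector about the tool's x, y, z in rad, a list of three; "jaw": the opening, from 0 (shut) to 1 (fully open). A call has exactly 8 rows; each row is the pose to reach, as a shift and turn from the pose commanded when the call began, along the tool's axes at that moment; what a row does not reach only later rows make up. A row lasts 1/8 s, in which the tool goes at most 62.5 mm and 10.7 degrees, less where a joint would pass 70% of its speed; a pose out of reach is approached as far as the arm can. A call with a gripper value outside its range is refused whole. The fingers move at their own pace and stop on an object; the grip force is fixed at half the most. Time passes only in rows, so rows that repeat a pose let the fingers close, or fill a call up. It gives the time, the measured TCP pose, the force, the opening and the grip force at its end, in the units of the state.
- ctrl.get_obs(): the state, without advancing time (a new reading comes with each control period).
- ctrl.get_image(name): name is "side" or "top" or "wrist"; returns the picture (480x640x3 uint8, red, green, blue); there is no depth.
- ctrl.camera_info(name): a dict with "camera_matrix" (3x3 intrinsics, pixels), "world_from_camera" (4x4, takes a point from camera to world coordinates). Camera axes: x right, y up, looking along -z (the intrinsics and any distortion apply to the point x, -y, -z); pixel columns grow to the right and rows downward; lengths in mm; the calibration is good to about 2 mm. The wrist camera is an equidistant fisheye: a pixel r from the principal point sees the ray r / f radians off the axis. A picture is of the moment at which its call begins: read the wrist's pose just before it. camera_info takes no time and is no camera call; for the wrist camera it gives the pose at the moment of the call.
- ctrl.close_job(): hands the job in; it is judged then, once.
Trained networks look in the newest picture that a camera, given by its name, has taken for a name from the list of things; names that differ only in an ending like _2 or _b are one class to them, and where a whole thing is asked for, a point or a joint stands for the part that bears it (a point fixed in the world has none). Each returns a list of dicts, best first, with "score" (0 to 1); they miss things now and then, are a little off and sometimes report something else, mostly with a low value. They report only what shows in the picture. A call takes as long as a camera call.
- ctrl.look_for(camera, label): "rect" ([left, top, right, bottom] in pixels, round what is visible of it).
The state is a dict: "t": time; "qpos": joint angles; "qvel": joint speeds; "joint_torque": joint torques, N m; "ee_pos": TCP position; "orientation": TCP orientation; "ft_force": force on the tool from outside, world axes, zero at the start; "moment": the same for the moment, N m; "width": finger opening in mm; "grasp_force": force on a finger pad.
Only numpy, scipy, OpenCV 4.12 (cv2) and the standard library are available. Lean on these libraries where they do the work, as an engineer would, in place of code of your own. Each camera call takes 0.05 s, during which the arm holds its last target. There are 200 camera calls.

## Working session

There is one attempt and no reset: what is moved stays moved. The work goes in short steps, Python scripts to look and compute and a shell command to move; the robot and the scene stay as the last step left them, time stands still between calls to the robot, and variables do not carry over. Pictures are saved under pics/ and viewed, at most 10 in all, crops included, and the job is handed in when it is done.

```bash
mkdir -p pics; python3 - <<'E'
from workcell import ctrl
import cv2,numpy as np
for c in ("top","side"):
    im=ctrl.get_image(c); cv2.imwrite(f"pics/{c}0.png",im[:,:,::-1])
    i=ctrl.camera_info(c); print(c,np.round(i["camera_matrix"],1).tolist(),np.round(i["world_from_camera"],3).tolist(),i.keys())
    for n in ("food_box","lid","edge_front","edge_left","pink_bowl","enamel_mug","salt_shaker","spoon"):
        print(n,[(np.round(d["rect"]).tolist(),round(d["score"],2)) for d in ctrl.look_for(c,n)[:4]])
o=ctrl.get_obs();print(o["t"],o["ee_pos"],o["orientation"],o["ft_force"],ctrl.hold_point_z)
E
```

```text
top [[537.3, 0.0, 316.7], [0.0, 537.3, 230.4], [0.0, 0.0, 1.0]] [[-0.005, 0.98, -0.198, 315.84], [-1.0, -0.006, -0.005, 11.072], [-0.006, 0.198, 0.98, 1417.485], [0.0, 0.0, 0.0, 1.0]] dict_keys(['camera_matrix', 'world_from_camera'])
food_box [([272.0, 222.0, 343.0, 281.0], 0.68)]
lid [([267.0, 220.0, 345.0, 276.0], 0.77)]
edge_front [([288.0, 262.0, 328.0, 278.0], 0.62), ([330.0, 233.0, 346.0, 264.0], 0.26)]
edge_left [([266.0, 234.0, 284.0, 265.0], 0.88), ([288.0, 224.0, 327.0, 235.0], 0.46)]
pink_bowl [([406.0, 215.0, 462.0, 266.0], 0.57)]
enamel_mug [([160.0, 235.0, 203.0, 279.0], 0.73), ([408.0, 213.0, 462.0, 265.0], 0.65)]
salt_shaker [([402.0, 175.0, 422.0, 195.0], 0.67), ([268.0, 236.0, 283.0, 263.0], 0.45)]
spoon [([323.0, 149.0, 338.0, 215.0], 0.69)]
side [[464.2, 0.0, 320.8], [0.0, 464.2, 241.0], [0.0, 0.0, 1.0]] [[0.973, 0.141, -0.185, 432.134], [-0.232, 0.632, -0.74, -678.657], [0.013, 0.762, 0.647, 714.228], [0.0, 0.0, 0.0, 1.0]] dict_keys(['camera_matrix', 'world_from_camera'])
food_box [([259.0, 256.0, 327.0, 306.0], 0.83)]
lid [([247.0, 215.0, 325.0, 282.0], 0.75), ([298.0, 220.0, 324.0, 259.0], 0.19)]
edge_front [([245.0, 234.0, 273.0, 271.0], 0.68), ([301.0, 354.0, 390.0, 432.0], 0.26)]
edge_left [([261.0, 216.0, 296.0, 232.0], 0.97)]
pink_bowl [([302.0, 356.0, 388.0, 433.0], 0.91)]
enamel_mug [([233.0, 154.0, 281.0, 204.0], 0.67)]
salt_shaker [([402.0, 328.0, 430.0, 369.0], 0.57)]
spoon [([339.0, 267.0, 420.0, 293.0], 0.98)]
0.9 [ 191.1632324  -595.0336347   222.69956085] [ 3.10370740e+00  4.86255582e-01 -1.80423187e-05] [0.23203349 0.07364866 0.20987442] 18.700000000000003
```

View pics/top0.png

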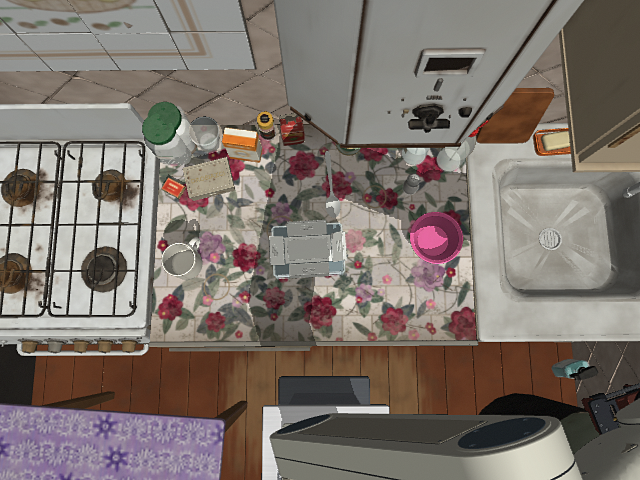

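View pics/side0.png

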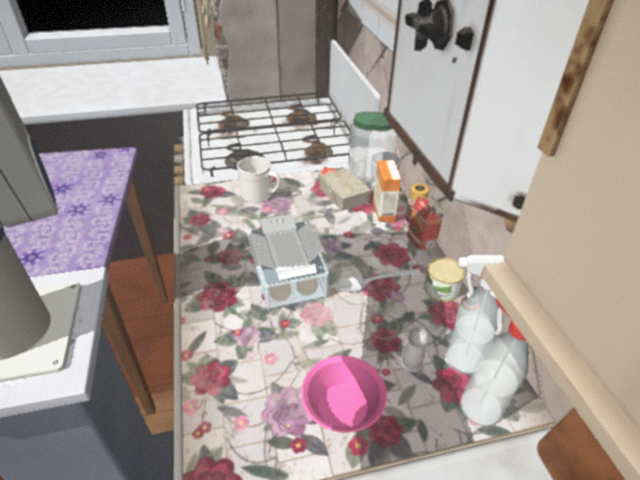

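The top view shows the box around (308,250), with the mug at (180,258), the bowl at (436,238), the shaker at (412,185) and the spoon at (331,182). I'll crop both views and project a lid model onto them.

```bash
cat > h.py <<'E'
import numpy as np,cv2
from workcell import ctrl
def ray(c,u,v):
    i=ctrl.camera_info(c);K=i["camera_matrix"];T=i["world_from_camera"]
    d=np.array([(u-K[0][2])/K[0][0],-(v-K[1][2])/K[1][1],-1]);return T[:3,3],T[:3,:3]@d
def at(c,u,v,z):
    o,d=ray(c,u,v);return o+d*(z-o[2])/d[2]
def proj(c,P):
    i=ctrl.camera_info(c);K=np.array(i["camera_matrix"]);T=i["world_from_camera"]
    p=(np.asarray(P)-T[:3,3])@T[:3,:3];return np.stack([K[0,2]-K[0,0]*p[:,0]/p[:,2],K[1,2]+K[1,1]*p[:,1]/p[:,2]],1)
def overlay(c,im,x,y,yaw,box,s):
    a,b,cc,d=box;im=cv2.resize(im[b:d,a:cc],None,fx=s,fy=s,interpolation=cv2.INTER_CUBIC)[:,:,::-1].copy()
    R=np.array([[np.cos(yaw),-np.sin(yaw)],[np.sin(yaw),np.cos(yaw)]])
    for hx,hy,z,col in((62,87,72,(0,0,255)),(36,61,77,(0,255,0)),(62,87,0,(255,0,0))):
        P=np.array([[hx,hy],[hx,-hy],[-hx,-hy],[-hx,hy]])@R.T+[x,y]
        q=(proj(c,np.c_[P,np.full(4,z)])-[a,b]+.5)*s
        cv2.polylines(im,[q.astype(int)],True,col,1)
    return im
E
python3 - <<'E'
from h import *
for n,u,v,z in(("box",306.5,249,85),("bowl",435,238,52),("mug",180,258,92),("shaker",412,185,45),("spoon0",331,150,5),("spoon1",331,214,5)): print(n,at("top",u,v,z).round())
x,y,_=at("top",306.5,249,85)
A=overlay("top",ctrl.get_image("top"),x,y,0.0,(255,210,355,290),8)
B=overlay("side",ctrl.get_image("side"),x,y,0.0,(235,205,335,315),8)
cv2.imwrite("pics/a1.png",A[:600]);cv2.imwrite("pics/b1.png",cv2.resize(B,None,fx=.65,fy=.65))
E
```

```text
box [537.  44.  85.]
bowl [ 570. -287.   52.]
mug [515. 359.  92.]
shaker [ 714. -235.   45.]
spoon0 [828. -22.   5.]
spoon1 [646. -20.   5.]
```

View pics/a1.png

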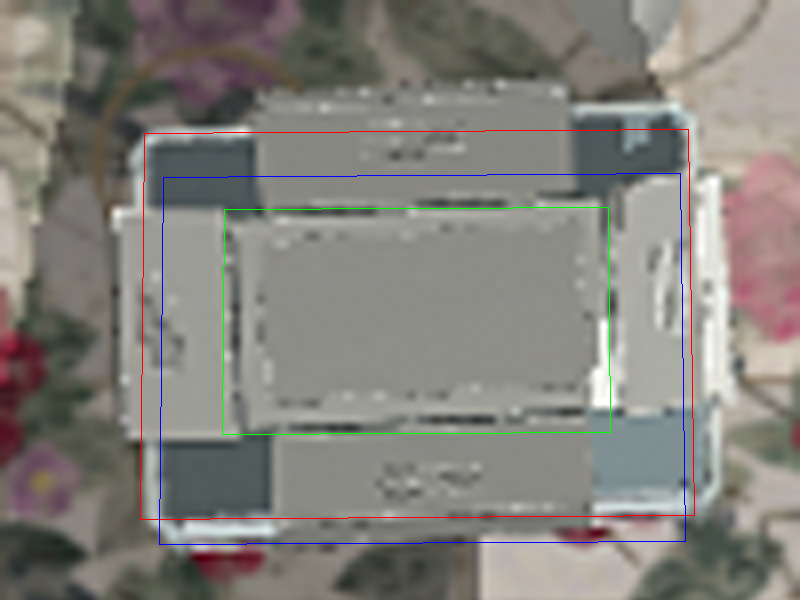

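View pics/b1.png

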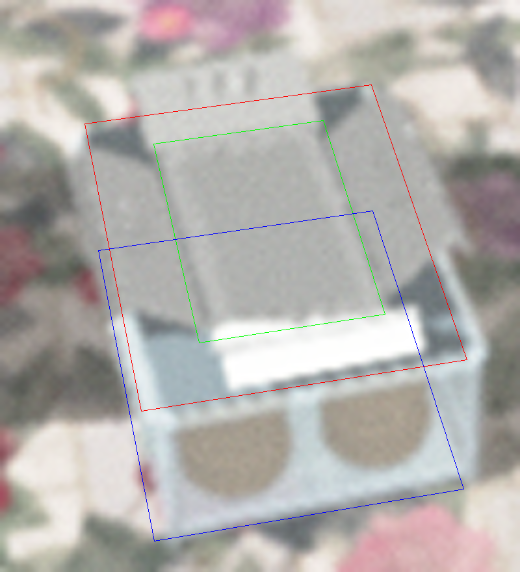

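The box centre is about (539,42) with yaw about 0.065. All flaps stand, but the angles are uncertain, so I'll move toward it with the jaw shut and look with the wrist camera.

```bash
python3 -m creep '[{"translation":[55,-46,-2],"angular":[0,0,0.03],"jaw":0},{"translation":[105,-88,-4],"angular":[0,0,0.06],"jaw":0},{"translation":[150,-126,-6],"angular":[0,0,0.09],"jaw":0},{"translation":[195,-164,-8],"angular":[0,0,0.12],"jaw":0},{"translation":[240,-202,-10],"angular":[0,0,0.15],"jaw":0},{"translation":[285,-240,-12],"angular":[0,0,0.18],"jaw":0},{"translation":[330,-278,-14],"angular":[0,0,0.21],"jaw":0},{"translation":[375,-316,-16],"angular":[0,0,0.246],"jaw":0}]'
python3 -m creep '[{"translation":[40,-80,-2],"angular":[0,0,0],"jaw":0},{"translation":[80,-120,-2],"angular":[0,0,0],"jaw":0},{"translation":[120,-138,-2],"angular":[0,0,0],"jaw":0},{"translation":[96,-133,-2],"angular":[0,0,0],"jaw":0},{"translation":[96,-133,-2],"angular":[0,0,0],"jaw":0},{"translation":[96,-133,-2],"angular":[0,0,0],"jaw":0},{"translation":[96,-133,-2],"angular":[0,0,0],"jaw":0},{"translation":[96,-133,-2],"angular":[0,0,0],"jaw":0}]'
python3 - <<'E'
from h import *
i=ctrl.camera_info("wrist");im=ctrl.get_image("wrist");cv2.imwrite("pics/w1.png",im[:,:,::-1])
print(np.round(i["camera_matrix"],1).tolist(),np.round(i["world_from_camera"],3).tolist())
o=ctrl.get_obs();print(o["t"],o["ee_pos"],o["orientation"],o["ft_force"])
E
```

```text
t: 2.0
ee_pos: [452.5, -177.8, 239.1]
orientation: [3.14, 0.1, 0.001]
ft_force: [1.1, -0.4, 0.5]
width: 11.1
grasp_force: 0.0
t: 3.0
ee_pos: [539.0, -40.9, 240.9]
orientation: [3.14, 0.101, 0.001]
ft_force: [0.9, -0.2, -0.4]
width: 0.5
grasp_force: 0.0
[[371.6, 0.0, 316.7], [0.0, 371.6, 242.8], [0.0, 0.0, 1.0]] [[0.064, 0.95, 0.305, 622.957], [-0.998, 0.061, 0.019, -37.343], [-0.0, -0.306, 0.952, 402.801], [0.0, 0.0, 0.0, 1.0]]
3.05 [538.90036777 -40.83467744 240.87415374] [3.13995362e+00 1.00895299e-01 6.90378462e-04] [-0.21834422 -0.48305975  0.88881043]
```

View pics/w1.png

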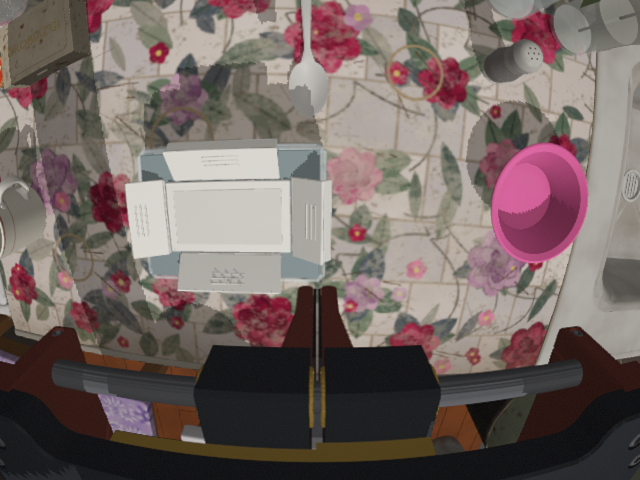

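The wrist view shows the lid middle at (172–290, 182–252), with flap outer edges near (229,291), (225,140), (130,220) and (330,223). I'll fit the lid pose and flap angles from both views.

```bash
python3 - <<'E'
from h import *
from scipy.optimize import least_squares
i=ctrl.camera_info("wrist");K=i["camera_matrix"];T=i["world_from_camera"]
def pw(P):
    p=(P-T[:3,3])@T[:3,:3];x,y,z=p[:,0],-p[:,1],-p[:,2];r=np.hypot(x,y);t=np.arctan2(r,z)
    return np.c_[K[0][2]+K[0][0]*t*x/r,K[1][2]+K[1][1]*t*y/r]
def model(q):
    x,y,a,f,b,l,r=q
    P=[[36,61,77],[36,-61,77],[-36,-61,77],[-36,61,77]]
    def fl(h,w,s,ax,th):
        o=h+38*np.cos(th)-2*np.sin(th);z=74.5+38*np.sin(th)+2*np.cos(th)
        return [[s*o,v,z] if ax==0 else [v,s*o,z] for v in(w,-w,0)]
    F=fl(36,50,-1,0,f)+fl(36,50,1,0,b)+fl(61,37,1,1,l)+fl(61,37,-1,1,r)
    A=np.array(P+F,float);c,s=np.cos(a),np.sin(a)
    A[:,:2]=A[:,:2]@np.array([[c,s],[-s,c]])+[x,y];return A
W=np.array([[174,182],[290,181],[291,252],[172,249],[178,288],[281,293],[172,140],[277,139],[133,257],[127,182],[0,0],[0,0],[329,265],[331,180]],float)
# order left: w=+37 is +x (image up)
idx=[0,1,2,3,4,5,7,8,11,10,13,14]
obs=np.array([[174,182],[290,181],[291,252],[172,249],[178,288],[281,293],[172,148],[277,139],[133,257],[127,182],[331,180],[329,265]],float)
top=np.array([[308.7,276.9],[306.9,221],[269.4,250.6],[346,246]])
f=lambda q:np.r_[(pw(model(q)[idx])-obs).ravel(),(proj("top",model(q)[[6,9,12,15]])-top).ravel()]
for g in(.5,.9):
    s=least_squares(f,[539,42,.065,g,g,g,g],loss="soft_l1");print(s.x.round(3),s.cost.round(1))
    print(f(s.x).reshape(-1,2).round(1).tolist())
im=ctrl.get_image("wrist")[100:320,100:370];S=2.9;im=cv2.resize(im,None,fx=S,fy=S,interpolation=cv2.INTER_CUBIC)[:,:,::-1].copy()
q=(pw(model(s.x))-100+.5)*S
for p in q: cv2.circle(im,tuple(p.astype(int)),4,(0,0,255),1)
cv2.imwrite("pics/w1c.png",im[:600,:800])
E
```

```text
[5.3784e+02 3.9633e+01 5.0000e-02 5.2500e-01 3.7300e-01 3.0800e-01
 4.9800e-01] 39.0
[[-10.2, -2.0], [3.3, -2.8], [2.5, 3.3], [-1.7, 3.9], [-0.0, 2.8], [-0.3, 1.4], [-4.8, -4.8], [2.4, 0.5], [1.3, -0.2], [-1.3, 0.1], [-0.1, 0.3], [-0.2, -1.6], [0.8, -1.7], [-0.2, -0.1], [0.3, 0.1], [-0.5, 0.1]]
[5.3784e+02 3.9633e+01 5.0000e-02 5.2500e-01 3.7300e-01 3.0800e-01
 4.9800e-01] 39.0
[[-10.2, -2.0], [3.3, -2.8], [2.5, 3.3], [-1.7, 3.9], [-0.0, 2.8], [-0.3, 1.4], [-4.8, -4.8], [2.4, 0.5], [1.3, -0.2], [-1.3, 0.1], [-0.1, 0.3], [-0.2, -1.6], [0.8, -1.7], [-0.2, -0.1], [0.3, 0.1], [-0.5, 0.1]]
```

View pics/w1c.png

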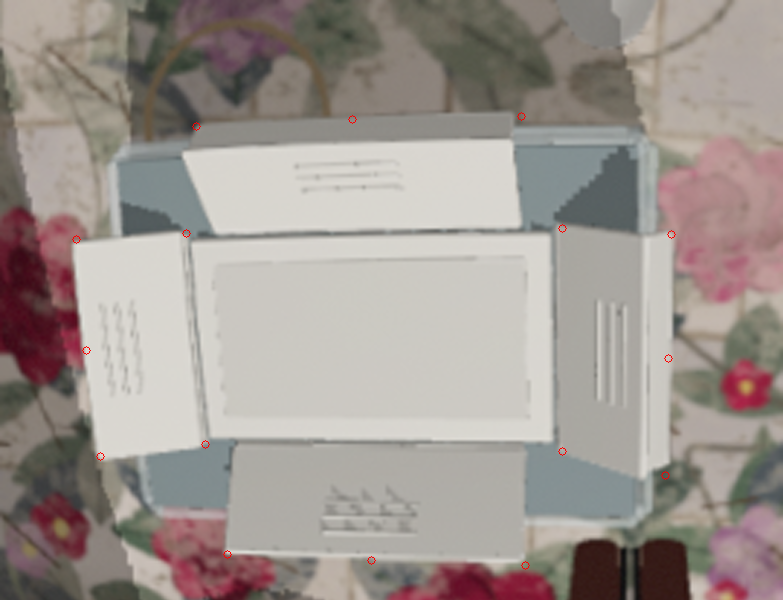

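The crop shows the back and right flaps steeper than I assumed: their skirts show beyond the edge lines at row ~145 and column ~641. I'll refit with the corrected edges.

```bash
python3 - <<'E'
from h import *
from scipy.optimize import least_squares
i=ctrl.camera_info("wrist");K=i["camera_matrix"];T=i["world_from_camera"]
def pw(P):
    p=(P-T[:3,3])@T[:3,:3];x,y,z=p[:,0],-p[:,1],-p[:,2];r=np.hypot(x,y);t=np.arctan2(r,z)
    return np.c_[K[0][2]+K[0][0]*t*x/r,K[1][2]+K[1][1]*t*y/r]
def model(q):
    x,y,a,f,b,l,r=q
    def fl(h,w,s,ax,th):
        o=h+38*np.cos(th)-2.5*np.sin(th);z=74.5+38*np.sin(th)+2.5*np.cos(th)
        return [[s*o,v,z] if ax==0 else [v,s*o,z] for v in(w,-w)]
    A=np.array([[36,61,77],[36,-61,77],[-36,-61,77],[-36,61,77],[62,87,72],[62,-87,72],[-62,-87,72],[-62,87,72]]+fl(36,50,-1,0,f)+fl(36,50,1,0,b)+fl(61,37,1,1,l)+fl(61,37,-1,1,r),float);c,s=np.cos(a),np.sin(a)
    A[:,:2]=A[:,:2]@np.array([[c,s],[-s,c]])+[x,y];return A
o=np.array([[190,240],[552,235],[553,440],[207,440],[112,145],[653,128],[648,522],[152,515],[230,553],[525,560],[183,150],[513,140],[75,238],[100,458],[643,232],[640,475]],float)/2.9+99.5
f=lambda q:(pw(model(q))-o).ravel()
s=least_squares(f,[539,42,.065,.6,.9,.5,.9],loss="soft_l1");print(s.x.round(3),s.cost.round(1));print(f(s.x).reshape(-1,2).round(1).tolist())
c,sn=np.cos(s.x[2]),np.sin(s.x[2]);e=ctrl.get_obs()["ee_pos"];a=.0642
for n,dx,dy in(("F",-56,0),("B",56,0),("L",0,79),("R",0,-79)):
    w=s.x[:2]+[c*dx-sn*dy,sn*dx+c*dy];d=w-e[:2];print(n,w.round(1),"tool",np.round([np.cos(a)*d[0]+np.sin(a)*d[1],np.sin(a)*d[0]-np.cos(a)*d[1]],1))
E
```

```text
[5.39259e+02 4.00070e+01 5.70000e-02 4.67000e-01 7.20000e-01 3.93000e-01
 7.97000e-01] 27.0
[[-1.8, -3.4], [2.9, -4.5], [3.3, 2.1], [-0.7, 0.7], [1.4, 3.0], [-2.2, 2.8], [-1.9, -2.4], [0.5, -3.3], [-0.1, -0.2], [0.6, 0.2], [-0.8, 0.4], [0.7, -0.6], [-0.6, 0.2], [-0.1, -0.2], [0.0, -0.3], [0.2, 1.5]]
F [483.4  36.8] tool [-50.4 -81. ]
B [595.2  43.2] tool [ 61.6 -80.2]
L [534.8 118.9] tool [   6.1 -159.6]
R [543.8 -38.9] tool [ 5.  -1.6]
```

Lid at (539,40), yaw 0.06; flap angles F 0.47, B 0.72, L 0.39, R 0.80. Press the right flap first, then go round the rim.

```bash
python3 -m creep '[{"translation":[5,-1.5,60],"angular":[0,0,0],"jaw":0},{"translation":[5,-1.5,115],"angular":[0,0,0],"jaw":0},{"translation":[5,-1.5,135],"angular":[0,0,0],"jaw":0},{"translation":[5,-1.5,145],"angular":[0,0,0],"jaw":0},{"translation":[5,-1.5,152],"angular":[0,0,0],"jaw":0},{"translation":[5,-1.5,158],"angular":[0,0,0],"jaw":0},{"translation":[5,-1.5,161],"angular":[0,0,0],"jaw":0},{"translation":[5,-1.5,161],"angular":[0,0,0],"jaw":0}]'
```

```text
t: 4.1
ee_pos: [544.4, -38.9, 80.4]
orientation: [3.14, 0.102, 0.003]
ft_force: [0.5, -1.3, 1.5]
width: 0.3
grasp_force: 0.6
```

```bash
python3 -m creep '[{"translation":[0,0,1],"angular":[0,0,0],"jaw":0},{"translation":[0,0,2],"angular":[0,0,0],"jaw":0},{"translation":[0,0,3],"angular":[0,0,0],"jaw":0},{"translation":[0,0,4],"angular":[0,0,0],"jaw":0},{"translation":[0,0,4.5],"angular":[0,0,0],"jaw":0},{"translation":[0,0,5],"angular":[0,0,0],"jaw":0},{"translation":[0,0,5],"angular":[0,0,0],"jaw":0},{"translation":[0,0,5],"angular":[0,0,0],"jaw":0}]'
```

```text
t: 5.1
ee_pos: [543.8, -38.7, 76.9]
orientation: [3.14, 0.102, 0.001]
ft_force: [-6.7, -0.7, 26.8]
width: 0.7
grasp_force: 13.3
```

```bash
python3 -m creep '[{"translation":[0,0,-25],"angular":[0,0,0],"jaw":0},{"translation":[0,0,-45],"angular":[0,0,0],"jaw":0},{"translation":[-28,-40,-45],"angular":[0,0,0],"jaw":0},{"translation":[-55.5,-79.5,-45],"angular":[0,0,0],"jaw":0},{"translation":[-55.5,-79.5,-45],"angular":[0,0,0],"jaw":0},{"translation":[-55.5,-79.5,-30],"angular":[0,0,0],"jaw":0},{"translation":[-55.5,-79.5,-18],"angular":[0,0,0],"jaw":0},{"translation":[-55.5,-79.5,-11],"angular":[0,0,0],"jaw":0}]'
python3 -m creep '[{"translation":[0,0,2],"angular":[0,0,0],"jaw":0},{"translation":[0,0,4],"angular":[0,0,0],"jaw":0},{"translation":[0,0,6],"angular":[0,0,0],"jaw":0},{"translation":[0,0,8],"angular":[0,0,0],"jaw":0},{"translation":[0,0,10],"angular":[0,0,0],"jaw":0},{"translation":[0,0,11],"angular":[0,0,0],"jaw":0},{"translation":[0,0,11],"angular":[0,0,0],"jaw":0},{"translation":[0,0,11],"angular":[0,0,0],"jaw":0}]'
```

```text
t: 6.1
ee_pos: [482.9, 36.4, 84.2]
orientation: [3.14, 0.1, -0.003]
ft_force: [-1.5, -0.2, 5.8]
width: 0.3
grasp_force: 2.4
t: 7.1
ee_pos: [483.4, 36.8, 76.8]
orientation: [3.14, 0.102, 0.001]
ft_force: [-9.8, -1.2, 33.2]
width: -0.3
grasp_force: 16.6
```

```bash
python3 -m creep '[{"translation":[0,0,-25],"angular":[0,0,0],"jaw":0},{"translation":[0,0,-45],"angular":[0,0,0],"jaw":0},{"translation":[28,-40,-45],"angular":[0,0,0],"jaw":0},{"translation":[56.5,-78.5,-45],"angular":[0,0,0],"jaw":0},{"translation":[56.5,-78.5,-45],"angular":[0,0,0],"jaw":0},{"translation":[56.5,-78.5,-30],"angular":[0,0,0],"jaw":0},{"translation":[56.5,-78.5,-18],"angular":[0,0,0],"jaw":0},{"translation":[56.5,-78.5,-11],"angular":[0,0,0],"jaw":0}]'
python3 -m creep '[{"translation":[0,0,2],"angular":[0,0,0],"jaw":0},{"translation":[0,0,4],"angular":[0,0,0],"jaw":0},{"translation":[0,0,6],"angular":[0,0,0],"jaw":0},{"translation":[0,0,8],"angular":[0,0,0],"jaw":0},{"translation":[0,0,10],"angular":[0,0,0],"jaw":0},{"translation":[0,0,11],"angular":[0,0,0],"jaw":0},{"translation":[0,0,11],"angular":[0,0,0],"jaw":0},{"translation":[0,0,11],"angular":[0,0,0],"jaw":0}]'
```

```text
t: 8.1
ee_pos: [533.2, 118.0, 84.2]
orientation: [3.14, 0.1, -0.004]
ft_force: [0.5, 0.1, 0.3]
width: 0.7
grasp_force: 0.3
t: 9.1
ee_pos: [535.1, 119.2, 77.0]
orientation: [-3.139, -0.101, -0.002]
ft_force: [-7.3, 0.5, 24.3]
width: 0.7
grasp_force: 12.2
```

```bash
python3 -m creep '[{"translation":[0,0,-30],"angular":[0,0,0],"jaw":0},{"translation":[0,0,-50],"angular":[0,0,0],"jaw":0},{"translation":[28,40,-50],"angular":[0,0,0],"jaw":0},{"translation":[55.5,79.5,-50],"angular":[0,0,0],"jaw":0},{"translation":[55.5,79.5,-45],"angular":[0,0,0],"jaw":0},{"translation":[55.5,79.5,-30],"angular":[0,0,0],"jaw":0},{"translation":[55.5,79.5,-18],"angular":[0,0,0],"jaw":0},{"translation":[55.5,79.5,-11],"angular":[0,0,0],"jaw":0}]'
python3 -m creep '[{"translation":[0,0,2],"angular":[0,0,0],"jaw":0},{"translation":[0,0,4],"angular":[0,0,0],"jaw":0},{"translation":[0,0,6],"angular":[0,0,0],"jaw":0},{"translation":[0,0,8],"angular":[0,0,0],"jaw":0},{"translation":[0,0,10],"angular":[0,0,0],"jaw":0},{"translation":[0,0,11],"angular":[0,0,0],"jaw":0},{"translation":[0,0,11],"angular":[0,0,0],"jaw":0},{"translation":[0,0,11],"angular":[0,0,0],"jaw":0}]'
python3 -m creep '[{"translation":[0,0,-50],"angular":[0,0,0],"jaw":0},{"translation":[0,0,-100],"angular":[0,0,0],"jaw":0},{"translation":[-25,30,-150],"angular":[0,0,0],"jaw":0},{"translation":[-50,70,-165],"angular":[0,0,0],"jaw":0},{"translation":[-56,80,-165],"angular":[0,0,0],"jaw":0},{"translation":[-56,80,-165],"angular":[0,0,0],"jaw":0},{"translation":[-56,80,-165],"angular":[0,0,0],"jaw":0},{"translation":[-56,80,-165],"angular":[0,0,0],"jaw":0}]'
python3 - <<'E'
from h import *
im=ctrl.get_image("wrist")
cv2.imwrite("pics/w2c.png",cv2.resize(im[100:320,100:370],None,fx=2.7,fy=2.7,interpolation=cv2.INTER_CUBIC)[:,:,::-1])
x=cv2.resize(ctrl.get_image("side")[180:330,200:400],None,fx=3.9,fy=3.9,interpolation=cv2.INTER_CUBIC)[:,:,::-1]
cv2.imwrite("pics/s2.png",x)
E
```

```text
t: 10.1
ee_pos: [593.7, 44.0, 84.3]
orientation: [-3.14, -0.103, 0.003]
ft_force: [-0.7, 1.1, 4.3]
width: 0.5
grasp_force: 2.4
t: 11.1
ee_pos: [595.1, 43.1, 77.0]
orientation: [3.14, 0.102, 0.001]
ft_force: [-6.2, 0.3, 23.5]
width: 0.8
grasp_force: 11.9
t: 12.1
ee_pos: [544.3, -39.4, 238.8]
orientation: [-3.14, -0.103, 0.002]
ft_force: [-0.0, -0.3, 0.4]
width: 0.2
grasp_force: 0.0
```

View pics/w2c.png

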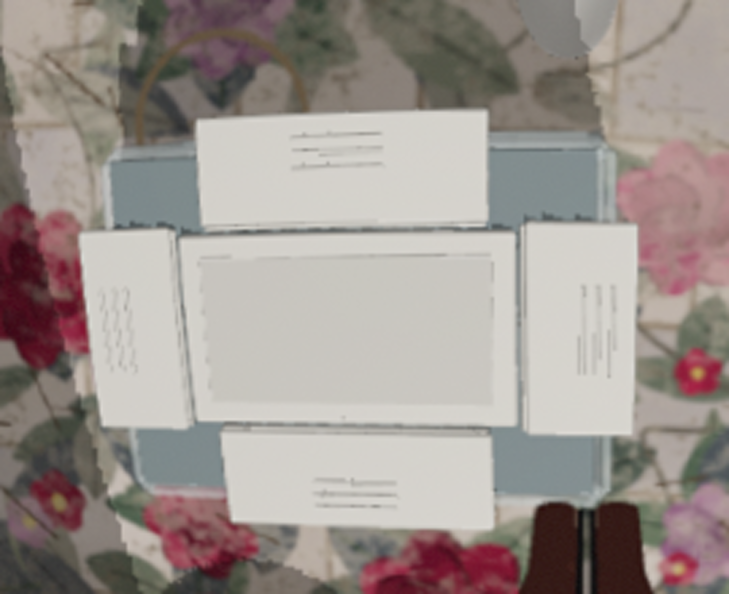

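View pics/s2.png

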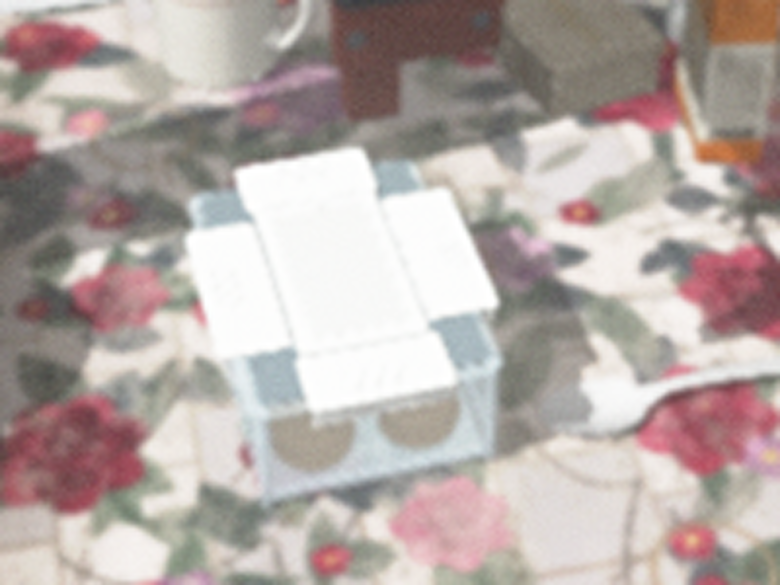

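Both pictures show all four flaps level and evenly lit. The box has not moved, and the hand is about 160 mm above the lid, clear of everything.

```bash
python3 -c "
from workcell import ctrl
print(ctrl.close_job())"
```

```text
the job is handed in; nothing more can be done
None
```

I pressed the four flaps down in turn (right, front, left, back); all lie flat in the final pictures, the box looks unmoved, the hand is clear above it, and the job is handed in at about 12 s with no verdict returned.

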